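# Jack the end cover off a bearing housing and press the shaft's dust cap home

### The arm

A 7-joint arm with a two-finger parallel gripper is mounted at the origin on the work surface. World frame = base frame: x ahead of the robot, y to its left, z up, the work surface at z = 0. Lengths are in m, angles in rad, forces in N, time in s.
With the tool pointing down it reaches from about 0.4 to 0.85 m from the base axis. Payload 10.4 kg.
Tool frame: the origin (TCP) lies at the very end of the fingers, on their centre line; the grasp point (between the pads) lies 19 mm behind it; z points along the fingers, y is the line along which they close (so a half turn about z gives the same grasp; the last joint's range is limited). The gripper opens to 87 mm and grips with 3 to 60 N. Pads are 19 mm wide; open, the fingers measure 117 mm over their backs; the gripper's body (75 mm by 190 mm) begins 51 mm behind the grasp point.
Start: joints at [1.286, 0.332, -0.065, 1.46, 0.022, 1.35, -0.088], TCP at [0.162, -0.604, 0.223] pointing down, gripper open.
Joint ranges: [-2.6, 2.6], [-0.5, 2.12], [-1.47, 1.34], [0.16, 2.42], [-1.27, 4.41], [0.06, 2.06], [-2.6, 2.6]. Speed limits (rad/s): [2.22, 2.22, 2.79, 2.79, 3.14, 3.14, 3.14].

### API

Orientations are given as a unit quaternion [x, y, z, w].
In Python, from bench import status, camera, order gives the robot as it stands.
- The arm moves only by the tool jog_arm, never from a script. Its argument "plan" is a list of rows, each a list of 7 numbers: the turn, a rotation vector about the tool's x, y, z in rad, then the shift along the tool's x, y, z in mm, then the opening, from -1 (shut) to 1 (fully open). A call has 1 to 12 rows; each row is the pose to reach, as a shift and turn from the pose commanded when the call began, along the tool's axes at that moment; what a row does not reach only later rows make up. A row lasts 1/10 s, in which the tool goes at most 50 mm and 8.59 degrees, less where a joint would pass 70% of its speed; a pose out of reach is approached as far as the arm can. A call with a gripper value outside its range is refused whole. The fingers move at their own pace and stop on an object; "squeeze" is the grip in N (left out, the last holds). Time passes only in rows, so rows that repeat a pose let the fingers close. It gives the time, the measured TCP pose, the force, the opening and the grip force at its end, in the units of the state.
- status.read_state(): the state, without advancing time (a new reading comes with each control period).
- camera(name): name is "scene" or "side" or "wrist"; returns a dict with "image" (420x560x3 uint8, red, green, blue), "z_map" (420x560 float32, m along the optical axis (not along the pixel's ray), 0 where there is no reading), "fx", "fy", "cx", "cy" (pixels), "k1" (the pictures are not rectified: a ray, as slopes to the right and down, at radius r is drawn at 1 + k1 r^2 times it, then the intrinsics apply), "world_from_camera" (4x4, takes a point from camera to world coordinates); the wrist camera has in their place "mount" (4x4, takes a point from camera to tool coordinates, whose origin is the TCP and whose axes are the flange's). Camera axes: x right, y down, z forward; pixel columns grow to the right and rows downward; lengths in m; the calibration is good to about 2 mm. A picture is of the moment at which its call begins: read the wrist's pose just before it.
- order.close_job(): hands the job in; it is judged then, once.
The state is a dict: "time": time; "joint_positions": joint angles; "joint_vel": joint speeds; "joint_torque": joint torques, N m; "ee_pos": TCP position; "eef_rot": TCP orientation; "ft_force": force on the tool from outside, world axes, zero at the start; "torque": the same for the moment, N m; "width": finger opening in m; "grip_force": force on a finger pad.
Only numpy, scipy, OpenCV 4.12 (cv2) and the standard library are available. Lean on these libraries where they do the work, as an engineer would, in place of code of your own. Each camera call takes 0.05 s, during which the arm holds its last target. There are 200 camera calls.

### The job

The end cover of the bearing housing is unbolted but sits flush in its seat. Press the jacking lever all the way down so the cover rises out of the seat, then slide the cover across until all of it lies on the flat rest beside the housing, without letting it fall off. Then press the dust cap inside the housing fully home on the shaft end, leaving the tools and parts around the fixture where they are.

Things in the scene. Friction and masses are not known exactly. Their poses are not given: they have to be found in the camera images.
- fixture: Servicing fixture fixed to the bench, 12 mm thick dark steel base plate with a dark round bearing housing. Origin: on the bench surface, on the housing's vertical axis; z up; +y points from the housing to the cover rest; the jacking lever is on the -y side.
- rim (a point): Centre of the housing's mouth, level with its flat rim, 80 mm above the bench (on the fixture's z axis, same axes). Housing 120 mm outside diameter, bore 94 mm wide.
- end_cover: Loose flat steel disc, 90 mm diameter, 14 mm thick, 0.25 to 0.47 kg, origin at the centre of its underside, z up. It starts in the housing's mouth, its top flush with the rim (underside 66 mm above the bench), 2 mm gap all round, so it cannot be gripped. Jacked fully up, its underside stands about 3 mm above the rim and it can be pushed sideways by its edge.
- jack_lever (a joint): Jacking lever, rad: 0 raised (start), 0.56 fully down on its stop. It lifts a steel ring under the cover (66 mm inside, 84 mm outside diameter) by 17 mm over the stroke; the ring's top is then 83 mm above the bench. It needs about 6 to 9 N down on its pad and stays where it is left.
- jack_pad (a point): Centre of the top of the black pad (36 x 30 mm) at the lever's free end; moves with the lever. Lever pivot at fixture y = -70 mm, z = 46 mm; pad 95 mm from it. The pad's top goes from about 80 mm to about 27 mm above the bench, nearly straight down, tilted 16 degrees either way at the ends.
- rest_mid (a point): Centre of the top of the aluminium rest plate, 130 mm from the housing axis, 79 mm above the bench, same axes as the fixture. The plate reaches 69 mm either way along y; side lips 8 mm high, 102 mm apart, run along it. Its far end (+y) is open: a cover pushed too far falls off. The cover's origin comes here when in the middle; up to 24 mm either way along y it is wholly on the rest.
- dust_cap (a joint): Dust cap on the shaft end, on the housing's axis below the cover, m: 0 to 0.003 at the start (standing up), grows as it is pressed, 0.012 fully home. Held by friction of about 4 N; stays where it is left.
- dust_cap_top (a point): Centre of the cap's flat top (white plastic, 38 mm diameter; flat part 30 mm). Fully home it is 48.5 mm above the bench, 31.5 mm below the rim, reached down through the lift ring (66 mm wide hole, its top at 83 mm when jacked up).
- gear: Bystander: dark steel gear lying flat, 77 mm diameter, 22 mm high, on the +x side of the fixture; origin at centre of underside.
- bolt_a: Bystander: removed bolt standing on its head, 22 mm wide, 44 mm tall, on the -x side of the fixture; origin at its underside.
- bolt_b: Bystander: a second bolt like bolt_a, next to it.
- coupling: Bystander: rust-brown flange coupling, 90 mm diameter, 36 mm high.
- spray_can: Bystander: spray can, 60 mm diameter, 190 mm tall.
- hammer: Bystander: hammer lying on the bench.
- wrench: Bystander: wrench lying on the bench.
Not all that is in view belongs to the job. There is more than one size of the end_cover; the one meant has the size given above.

How it is judged:
On the way, in this order (a step that is already met when the one before it is completed fails the run):
1. the lever is pressed down and the cover stands raised out of its seat (value of joint jack_lever above 0.53 rad and z of end_cover in the frame of fixture above 0.081 m), for 0.1 s.
2. the cover lies flat and wholly on the rest (y of end_cover in the frame of rest_mid between -0.025 and 0.025 m and x of end_cover in the frame of rest_mid between -0.012 and 0.012 m and z of end_cover in the frame of rest_mid between -0.004 and 0.004 m and angle between end_cover's own z axis and vertical below 0.06 rad and linear speed of end_cover below 0.01 m/s), for 0.2 s.
3. the dust cap is pressed home (value of joint dust_cap above 0.0105 m), for 0.1 s.
At the end, for the whole second after the job is handed in: The end cover lies flat (within 0.06 rad, right way up) and still on the rest, its centre within 25 mm of the middle of the rest along it and within 12 mm across it, and the dust cap is home (pressed to within 1.5 mm of its 12 mm stroke) (all of step 2 and value of joint dust_cap above 0.0105 m); the robot touches nothing.
It fails at once if the cover falls off the housing or the rest (height (world z) of end_cover below 0.055 m).
It fails at once if a tool or part around the fixture is moved by more than 30 mm (distance of any of gear, bolt_a, bolt_b, coupling, spray_can, hammer, wrench from where it was at the start of the episode above 0.03 m).
It also fails if it takes over 45 s, if anything falls off the work surface, if the arm or the gripper's body presses on something with over 40 N, if the wrist force passes 120 N, or if a joint passes its speed limit or range.

## Working session

There is one attempt and no reset: what is moved stays moved. The work goes in short steps, Python scripts to look and compute and a tool call to move; the robot and the scene stay as the last step left them, time stands still between calls to the robot, and variables do not carry over. Pictures are saved under pics/ and viewed, at most 10 in all, crops included, and the job is handed in when it is done.

Besides the shell and the picture viewer there is one more tool, called after "Request:" by a JSON object that holds its "name" and its "arguments". jog_arm: Moves the arm, as the interface text tells. Its arguments: {"type":"object","properties":{"plan":{"type":"array"},"squeeze":{"type":"number"}},"required":["plan"]}

```bash
mkdir -p pics; ls; cat > h.py <<'E'
import numpy as np, cv2
from bench import status, camera, order
from scipy.spatial.transform import Rotation as R
def grab(n):
    s=status.read_state(); c=camera(n)
    if n=="wrist":
        T=np.eye(4);T[:3,:3]=R.from_quat(s["eef_rot"]).as_matrix();T[:3,3]=s["ee_pos"];c["W"]=T@c["mount"]
    else: c["W"]=np.array(c["world_from_camera"])
    return c
def ray(c,u,v):
    K=np.array([[c["fx"],0,c["cx"]],[0,c["fy"],c["cy"]],[0,0,1.]])
    p=cv2.undistortPoints(np.array([[[u,v]]],float),K,np.zeros(4)).reshape(2)
    q=p.copy()
    for _ in range(20): q=p/(1+c["k1"]*(q@q))
    return np.array([q[0],q[1],1.])
def onplane(c,u,v,z):
    d=c["W"][:3,:3]@ray(c,u,v);o=c["W"][:3,3];return o+d*(z-o[2])/d[2]
def depthpt(c,u,v):
    return c["W"][:3,:3]@(ray(c,u,v)*c["z_map"][int(v),int(u)])+c["W"][:3,3]
def cloud(c):
    h,w=c["z_map"].shape;u,v=np.meshgrid(np.arange(w),np.arange(h))
    p=np.stack([(u-c["cx"])/c["fx"],(v-c["cy"])/c["fy"]],-1);q=p.copy()
    for _ in range(20): q=p/(1+c["k1"]*(q**2).sum(-1,keepdims=True))
    P=np.dstack([q,np.ones((h,w))])*c["z_map"][...,None]
    return P@c["W"][:3,:3].T+c["W"][:3,3]
def save(c,n,crop=None,s=1):
    im=c["image"][...,::-1]
    if crop: im=im[crop[1]:crop[3],crop[0]:crop[2]]
    cv2.imwrite(f"pics/{n}.png",cv2.resize(im,None,fx=s,fy=s,interpolation=cv2.INTER_CUBIC))
E
python3 - <<'E'
from h import *
import pickle
print(status.read_state())
for n in("scene","side"):
    c=grab(n);pickle.dump(c,open(n+".pkl","wb"));save(c,n,s=1.4);print(n,c["W"].round(3).tolist(),c["fx"],c["k1"])
E
```

```text
pics
{'time': 0.0, 'joint_positions': array([ 1.28640097,  0.33287425, -0.06469544,  1.46093344,  0.02156684,
        1.3498932 , -0.08850964]), 'joint_vel': array([ 0.00081957,  0.00042125,  0.00128494, -0.00159451,  0.00102941,
        0.00056914, -0.00130937]), 'joint_torque': array([-1.40642311e-03, -6.23248744e+01,  2.36698589e-02, -3.89886475e+01,
       -6.14832784e-02,  3.98168061e-02,  1.13397164e-04]), 'ee_pos': array([ 0.16166308, -0.60333313,  0.22175619]), 'eef_rot': array([ 9.91444904e-01,  1.30523954e-01, -1.09317632e-04, -6.98745074e-04]), 'ft_force': array([ 0.50147734, -0.07564998,  0.16210047]), 'torque': array([0.00664178, 0.02790928, 0.02520391]), 'grip_force': 0.0, 'width': 0.08738007487973919}
scene [[0.622, 0.645, -0.444, 1.193], [0.783, -0.524, 0.335, -0.474], [-0.017, -0.556, -0.831, 1.264], [0.0, 0.0, 0.0, 1.0]] 489.65761251110735 -0.10598934998632022
side [[-0.914, -0.213, 0.346, 0.112], [-0.405, 0.525, -0.748, 0.926], [-0.022, -0.824, -0.566, 0.783], [0.0, 0.0, 0.0, 1.0]] 449.8806227476883 0.0377208172442466
```

View pics/scene.png

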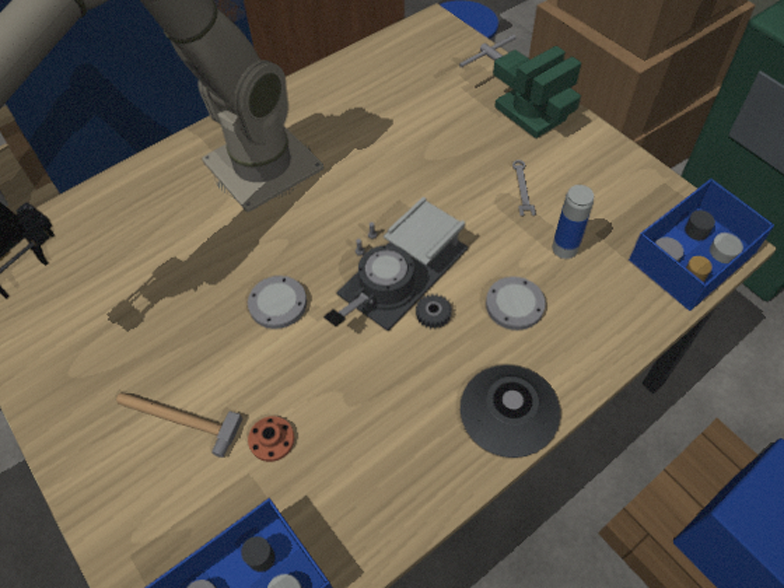

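View pics/side.png

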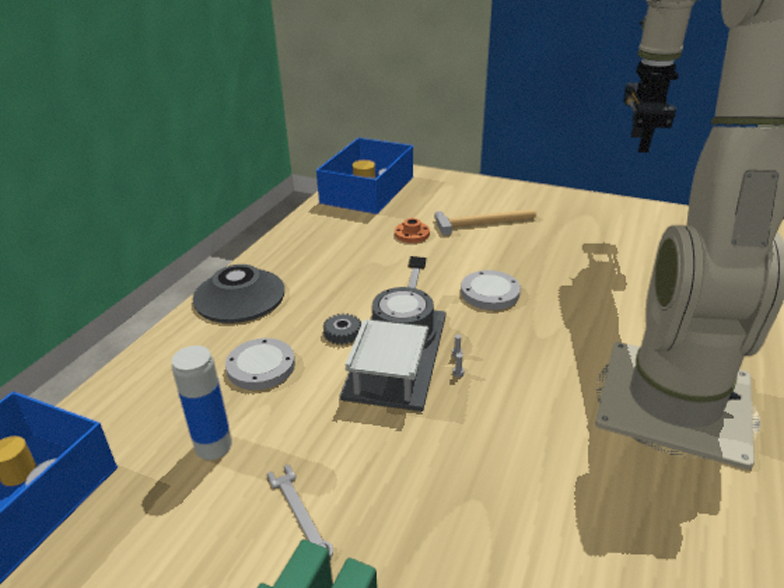

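The scene picture shows three round plates: one in the housing at (385,268), and two lying on the bench at (277,302) and (515,302), all in display pixels. The housing one sits in the fixture's mouth beside the rest at (425,230), with the lever pad at (335,317), so it fits the description. I'll confirm its size next.

```bash
python3 - <<'E'
from h import *
import pickle
ctr={}
for n,(hu,hv),(bu,bv) in(("scene",(385,268),(425,230)),("side",(402,305),(388,350))):
    c=pickle.load(open(n+".pkl","rb"));P=cloud(c)
    p=onplane(c,hu/1.4,hv/1.4,.08);b=onplane(c,bu/1.4,bv/1.4,.08);print(n,"cover~",p.round(3),depthpt(c,hu/1.4,hv/1.4).round(3),"rest~",b.round(3),depthpt(c,bu/1.4,bv/1.4).round(3))
    g=c["image"].astype(int)
    near=(np.linalg.norm(P[...,:2]-p[:2],axis=-1)<.3)&(c["z_map"]>0)
    lvl=near&(abs(P[...,2]-.08)<.012)
    lab,L,st,ce=cv2.connectedComponentsWithStats(lvl.astype(np.uint8))
    # all level points: housing disc + rest
    hs=lvl&(g.mean(-1)<400)
    for i in range(1,lab):
        if st[i,4]>60: 
            q=P[L==i];r=cv2.minAreaRect((q[:,:2]*1000).astype(np.float32));print("comp",i,st[i].tolist(),q.mean(0).round(3),r)
    # bright cover
    br=(g.min(-1)>105)&lvl&(g.max(-1)-g.min(-1)<35)
    br=cv2.morphologyEx(br.astype(np.uint8),cv2.MORPH_OPEN,np.ones((2,2)))
    lab,L,st,ce=cv2.connectedComponentsWithStats(br)
    for i in range(1,lab):
        if st[i,4]>100:
            v,u=np.nonzero(L==i);q=np.array([onplane(c,a,bb,.08)[:2] for a,bb in zip(u,v)])*1000
            print("bright",st[i].tolist(),"circ",cv2.minEnclosingCircle(q.astype(np.float32)),"rect",cv2.minAreaRect(q.astype(np.float32)),"meanz",P[L==i][:,2].mean().round(4))
    for d in ((277,302),(515,302)) if n=="scene" else ((490,289),(260,362)):
        print("decoy",depthpt(c,d[0]/1.4,d[1]/1.4).round(3))
c=pickle.load(open("scene.pkl","rb"));save(c,"crop",(215,130,355,245),5)
E
```

```text
scene cover~ [0.501 0.012 0.08 ] [0.5   0.012 0.078] rest~ [0.475 0.143 0.08 ] [0.473 0.145 0.077]
comp 1 [256, 141, 77, 70, 2569] [0.488 0.084 0.079] ((484.77569580078125, 83.0040054321289), (124.66055297851562, 263.02886962890625), 11.407708168029785)
comp 2 [231, 221, 16, 12, 111] [ 0.532 -0.142  0.08 ] ((530.5166625976562, -138.29409790039062), (38.28883743286133, 38.34500503540039), 6.684563636779785)
bright [276, 142, 56, 48, 1296] circ ((477.3562316894531, 142.85653686523438), 92.39905548095703) rect ((476.71368408203125, 142.6969451904297), (121.35601806640625, 144.6638946533203), 11.754521369934082) meanz 0.0852
bright [262, 181, 29, 23, 497] circ ((504.6556396484375, 13.51108169555664), 43.3031005859375) rect ((504.040283203125, 12.892948150634766), (83.30935668945312, 80.06376647949219), 50.91301345825195) meanz 0.0816
decoy [ 0.39  -0.201  0.022]
decoy [0.713 0.2   0.018]
side cover~ [0.498 0.018 0.08 ] [0.499 0.015 0.078] rest~ [0.468 0.152 0.08 ] [0.468 0.153 0.081]
comp 1 [291, 183, 14, 14, 124] [ 0.53  -0.138  0.077] ((529.7102661132812, -133.4886474609375), (35.751365661621094, 48.639434814453125), 11.357277870178223)
comp 2 [247, 205, 63, 67, 2866] [0.48  0.104 0.08 ] ((485.4753723144531, 82.438232421875), (119.58808135986328, 265.01776123046875), 11.627091407775879)
bright [272, 209, 33, 19, 508] circ ((495.7837219238281, 15.683372497558594), 45.17401123046875) rect ((496.176025390625, 16.4130859375), (86.69673156738281, 83.55325317382812), 22.068899154663086) meanz 0.0818
bright [248, 230, 59, 42, 1824] circ ((467.45233154296875, 146.1243133544922), 90.97920227050781) rect ((469.76055908203125, 146.8400115966797), (122.50183868408203, 145.48208618164062), 11.865727424621582) meanz 0.0833
decoy [ 0.378 -0.185  0.021]
decoy [0.706 0.207 0.018]
```

View pics/crop.png

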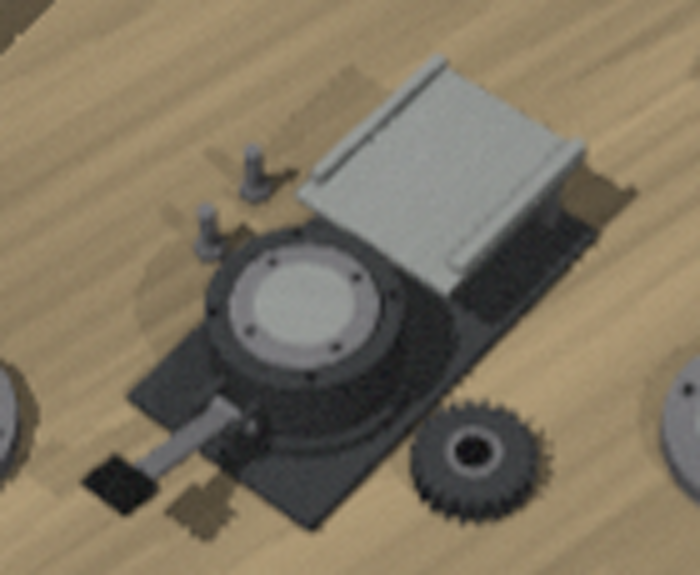

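The crop confirms the cover: the light disc at crop (303,305) measures about 87-90 mm across, level with the rim at z≈0.08. The rest is at (440,180) and the black pad at (120,485). The two other discs lie on the bench. The fixture axis is at about (0.499, 0.0146), yaw 11.6°, which puts the pad at about (0.531, -0.143) and rest_mid at about (0.473, 0.142).

I'll go above the pad with the fingers shut and the closing line along fixture x.

Request:
{"name": "jog_arm", "arguments": {"plan": [[0, 0, -1.511, 477, -348, 40, -1], [0, 0, -1.511, 477, -348, 40, -1], [0, 0, -1.511, 477, -348, 40, -1], [0, 0, -1.511, 477, -348, 40, -1], [0, 0, -1.511, 477, -348, 40, -1], [0, 0, -1.511, 477, -348, 40, -1], [0, 0, -1.511, 477, -348, 40, -1], [0, 0, -1.511, 477, -348, 40, -1], [0, 0, -1.511, 477, -348, 40, -1], [0, 0, -1.511, 477, -348, 40, -1], [0, 0, -1.511, 477, -348, 40, -1], [0, 0, -1.511, 477, -348, 40, -1]], "squeeze": 10}}

```text
time: 1.3
ee_pos: [0.5336, -0.1415, 0.1823]
eef_rot: [0.631, 0.775, 0.0, -0.0]
ft_force: [0.4, 0.6, 0.1]
width: 0.0029
grip_force: 0.0
```

```bash
python3 - <<'E'
from h import *
c=grab("wrist");save(c,"w1",s=1.2);P=cloud(c);print(status.read_state()["ee_pos"].round(4),c["W"][:3,3].round(3))
g=c["image"].astype(int)
m=(abs(P[...,2]-.079)<.014)&(c["z_map"]>0)
lab,L,st,ce=cv2.connectedComponentsWithStats(m.astype(np.uint8))
for i in range(1,lab):
    if st[i,4]>300:
        q=P[L==i];print(st[i].tolist(),q.mean(0).round(4),cv2.minAreaRect((q[:,:2]*1000).astype(np.float32)))
o=np.array([.499,.0146]);a=np.deg2rad(11.6)
for (x,y,z) in((0,0,.08),(0,-.161,.08),(0,.06,.08)):
    w=np.array([o[0]+x*np.cos(a)-y*np.sin(a),o[1]+x*np.sin(a)+y*np.cos(a),z]);p=np.linalg.inv(c["W"])@np.append(w,1);s=p[:2]/p[2];s=s*(1+c["k1"]*(s@s))
    print((x,y),1.2*(s*[c["fx"],c["fy"]]+[c["cx"],c["cy"]]))
E
```

```text
[ 0.5365 -0.1348  0.182 ] [ 0.519 -0.069  0.346]
[200, 0, 161, 97, 11957] [ 0.5062 -0.0078  0.0811] ((507.3074645996094, -12.249977111816406), (119.60725402832031, 67.44754791259766), 12.185890197753906)
[260, 162, 41, 70, 1953] [ 0.5324 -0.1343  0.0775] ((530.9554443359375, -127.76139831542969), (35.64272689819336, 59.06022262573242), 11.870535850524902)
(0, 0) [332.27299117   7.11152807]
(0, -0.161) [332.27627958 257.50645897]
(0, 0.06) [ 332.25411294 -114.64721036]
```

View pics/w1.png

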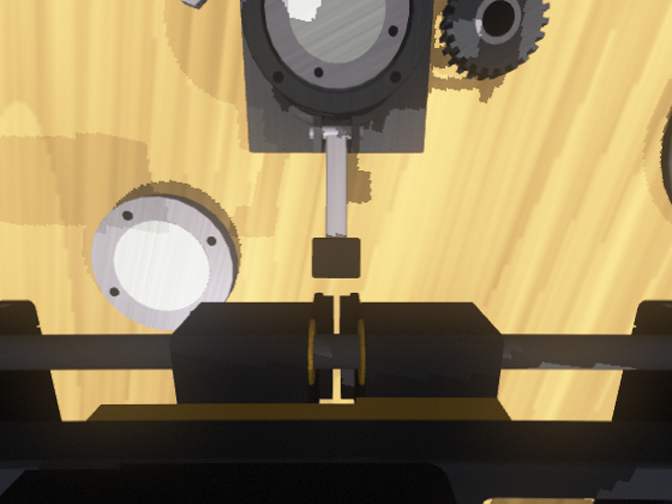

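The wrist picture shows the pad at (336,258), 4 px (about 2 mm) from where I predicted it. The housing centre is at about (328,8) and the gear is at the upper right. I'll check the settled pose.

Request:
{"name": "jog_arm", "arguments": {"plan": [[0, 0, 0, 0, 0, 0, -1], [0, 0, 0, 0, 0, 0, -1]]}}

```text
time: 1.55
ee_pos: [0.5321, -0.1445, 0.1821]
eef_rot: [0.632, 0.775, -0.0, -0.0]
ft_force: [-0.6, -0.3, 0.4]
width: 0.0007
grip_force: 0.0
```

Request:
{"name": "jog_arm", "arguments": {"plan": [[0, 0, 0, 0, 0, 40, -1], [0, 0, 0, 0, 0, 75, -1], [0, 0, 0, 0, 0, 90, -1], [0, 0, 0, 0, 0, 97, -1], [0, 0, 0, 0, 0, 103, -1], [0, 0, 0, 0, 0, 109, -1], [0, 0, 0, 0, 0, 115, -1], [0, 0, 0, 0, 0, 121, -1], [0, 0, 0, 0, 0, 127, -1], [0, 0, 0, 0, 0, 133, -1]]}}

```text
time: 2.55
ee_pos: [0.5345, -0.1462, 0.0519]
eef_rot: [0.633, 0.774, 0.0, 0.003]
ft_force: [0.7, -4.8, 6.2]
width: 0.0004
grip_force: 3.3
```

Request:
{"name": "jog_arm", "arguments": {"plan": [[0, 0, 0, 0, 0, 5, -1], [0, 0, 0, 0, 0, 10, -1], [0, 0, 0, 0, 0, 15, -1], [0, 0, 0, 0, 0, 19, -1], [0, 0, 0, 0, 0, 22, -1], [0, 0, 0, 0, 0, 24, -1], [0, 0, 0, 0, 0, 24, -1]]}}

```text
time: 3.25
ee_pos: [0.5347, -0.1451, 0.03]
eef_rot: [0.632, 0.775, 0.0, 0.002]
ft_force: [-11.0, 1.6, 32.2]
width: 0.0007
grip_force: 14.7
```

Request:
{"name": "jog_arm", "arguments": {"plan": [[0, 0, 0, 0, 0, -20, -1], [0, 0, 0, 0, 0, -60, 0.15], [0, 0, 0, 0, 0, -100, 0.15], [0, 0, 0, 0, 0, -120, 0.15], [0, 0, 0, 0, 0, -125, 0.15], [0, 0, 0, 0, 0, -125, 0.15], [0, 0, 0, 0, 0, -125, 0.15]]}}

```text
time: 3.95
ee_pos: [0.5321, -0.1442, 0.1498]
eef_rot: [0.632, 0.775, -0.0, -0.0]
ft_force: [0.5, 0.1, -0.3]
width: 0.0405
grip_force: 0.0
```

```bash
python3 - <<'E'
from h import *
o=np.array([.499,.0146]);a=np.deg2rad(11.6);ex=np.array([np.cos(a),np.sin(a)]);ey=np.array([-np.sin(a),np.cos(a)])
s=status.read_state();d=s["ee_pos"][:2]-o;print("tcp fix",d@ex,d@ey,s["ee_pos"],s["width"])
for n in("wrist","side"):
    c=grab(n);P=cloud(c);f=np.dstack([(P[...,:2]-o)@ex,(P[...,:2]-o)@ey]);g=c["image"].astype(int)
    ok=c["z_map"]>0
    cv=ok&(np.hypot(f[...,0],f[...,1])<.035)&(P[...,2]<.12);rm=ok&(abs(np.hypot(f[...,0],f[...,1])-.054)<.003)&(P[...,2]<.12)
    pd=ok&(abs(f[...,0])<.01)&(abs(f[...,1]+.163)<.008)&(P[...,2]<.1)
    print(n,"cover z",np.median(P[cv][:,2]),"rim z",np.median(P[rm][:,2]),"pad z",np.median(P[pd][:,2]),cv.sum(),pd.sum())
    top=ok&(abs(P[...,2]-.098)<.009)&(np.hypot(f[...,0],f[...,1])<.07)
    q=f[top]*1000;print("top",cv2.minEnclosingCircle(q.astype(np.float32)),np.percentile(q,[1,99],axis=0))
E
```

```text
tcp fix 0.00044912362012435036 -0.16222353906453196 [ 0.53205952 -0.14421985  0.14978319] 0.04051762711526621
wrist cover z 0.09868532170343902 rim z 0.0813289354602843 pad z 0.029411936646820014 2765 325
top ((2.329071044921875, -15.834437370300293), 42.05258560180664) [[-36.29551544 -45.7217711 ]
 [ 40.91810512 -15.73504755]]
side cover z 0.09756637570885274 rim z 0.07980698342915671 pad z 0.02873185630871611 311 11
top ((2.1228809356689453, -0.23225341737270355), 47.45758819580078) [[-41.95386713 -42.52985905]
 [ 41.91472198  43.53247581]]
```

Request:
{"name": "jog_arm", "arguments": {"plan": [[0, 0, 0, 40, 1, 0, 0.15], [0, 0, 0, 75, 1, 0, 0.15], [0, 0, 0, 85, 1, 10, 0.15], [0, 0, 0, 87, 1, 30, 0.15], [0, 0, 0, 87, 1, 50, 0.15], [0, 0, 0, 87, 1, 60, 0.15], [0, 0, 0, 87, 1, 63, 0.15], [0, 0, 0, 87, 1, 63, 0.15], [0, 0, 0, 87, 1, 63, 0.15]]}}

```text
time: 4.95
ee_pos: [0.5165, -0.0588, 0.0882]
eef_rot: [0.632, 0.775, 0.0, 0.0]
ft_force: [0.5, -0.8, 0.1]
width: 0.0504
grip_force: 0.0
```

Request:
{"name": "jog_arm", "arguments": {"plan": [[0, 0, 0, 10, -1, 1, 0.15], [0, 0, 0, 20, -1, 1, 0.15], [0, 0, 0, 28, -1, 1, 0.15], [0, 0, 0, 36, -1, 1, 0.15], [0, 0, 0, 44, -1, 1, 0.15], [0, 0, 0, 52, -1, 1, 0.15], [0, 0, 0, 60, -1, 1, 0.15], [0, 0, 0, 68, -1, 1, 0.15], [0, 0, 0, 76, -1, 1, 0.15], [0, 0, 0, 84, -1, 1, 0.15], [0, 0, 0, 90, -1, 1, 0.15], [0, 0, 0, 90, -1, 1, 0.15]]}}

```text
time: 6.15
ee_pos: [0.4964, 0.0308, 0.0863]
eef_rot: [0.632, 0.775, 0.0, -0.0]
ft_force: [1.4, 0.2, 0.9]
width: 0.05
grip_force: 0.0
```

```bash
cat >> h.py <<'E'
o=np.array([.499,.0146]);a=np.deg2rad(11.6);ex=np.array([np.cos(a),np.sin(a)]);ey=np.array([-np.sin(a),np.cos(a)])
def fixc(P): return np.dstack([(P[...,:2]-o)@ex*1000,(P[...,:2]-o)@ey*1000,P[...,2]*1000])
E
python3 - <<'E'
from h import *
s=status.read_state();print("tcp",fixc(s["ee_pos"].reshape(1,1,3)).round(1),s["ft_force"].round(1))
c=grab("side");save(c,"s2",(190,130,370,300),4);F=fixc(cloud(c));ok=c["z_map"]>0
t=ok&(abs(F[...,0])<52)&(F[...,1]>-60)&(F[...,1]<205)&(F[...,2]>88)&(F[...,2]<105)
q=F[t];print(np.percentile(q,[1,50,99],axis=0).round(1),cv2.minEnclosingCircle(q[:,:2].astype(np.float32)))
A=np.c_[q[:,:2],np.ones(len(q))];print(np.linalg.lstsq(A,q[:,2],rcond=None)[0])
E
```

```text
tcp [[[ 0.7 16.4 86.3]]] [1.4 0.2 0.9]
[[-45.9  18.2  88.6]
 [ -3.1  67.   96. ]
 [ 40.  109.8 103. ]] ((-13.510494232177734, 104.9976577758789), 97.41090393066406)
[ 8.64006149e-03 -7.26936319e-02  1.00571199e+02]
```

View pics/s2.png

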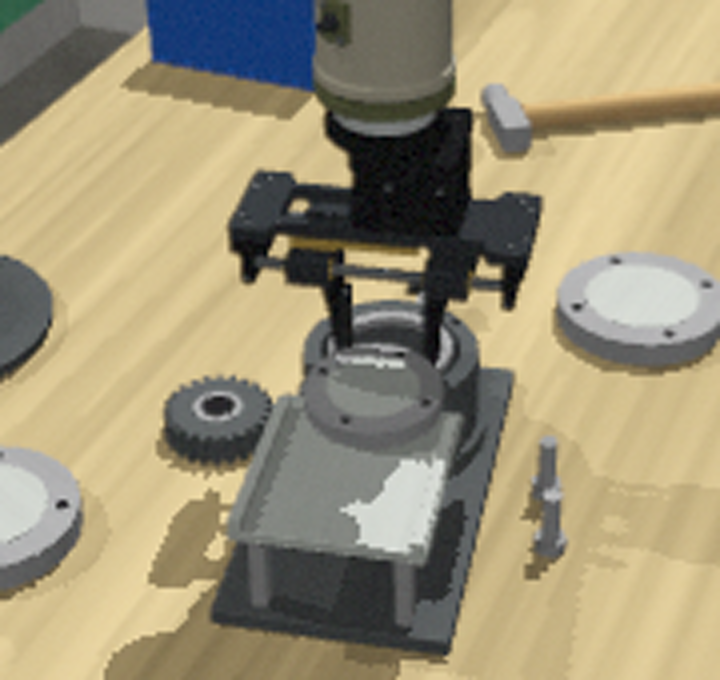

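The crop shows the cover at (372,390), between the lips and half onto the rest, with both fingers behind it. I'll carry on pushing.

Request:
{"name": "jog_arm", "arguments": {"plan": [[0, 0, 0, 8, 0, 0, 0.15], [0, 0, 0, 16, 0, 0, 0.15], [0, 0, 0, 24, 0, 0, 0.15], [0, 0, 0, 32, 0, 0, 0.15], [0, 0, 0, 40, 0, 0, 0.15], [0, 0, 0, 48, 0, 0, 0.15], [0, 0, 0, 55, 0, 0, 0.15], [0, 0, 0, 61, 0, 0, 0.15], [0, 0, 0, 65, 0, 0, 0.15], [0, 0, 0, 66, 0, 0, 0.15], [0, 0, 0, 66, 0, 0, 0.15]]}}

```text
time: 7.3
ee_pos: [0.4837, 0.0941, 0.0865]
eef_rot: [0.632, 0.775, 0.0, -0.0]
ft_force: [0.3, -0.6, 0.9]
width: 0.05
grip_force: 0.3
```

```bash
python3 - <<'E'
from h import *
s=status.read_state();print("tcp",fixc(s["ee_pos"].reshape(1,1,3)).round(1),s["ft_force"].round(1))
c=grab("side");save(c,"s3",(190,130,370,300),4);F=fixc(cloud(c));ok=c["z_map"]>0
t=ok&(abs(F[...,0])<46)&(F[...,1]>95)&(F[...,1]<205)&(F[...,2]>89)&(F[...,2]<100)
q=F[t];print(np.percentile(q,[1,50,99],axis=0).round(1))
A=np.c_[q[:,:2],np.ones(len(q))];print(np.linalg.lstsq(A,q[:,2],rcond=None)[0])
E
```

```text
tcp [[[ 1.  80.9 86.5]]] [ 0.3 -0.6  0.9]
[[-43.   95.9  89.8]
 [ -2.3 134.8  93.6]
 [ 40.8 173.   97.1]]
[ 2.73033391e-03 -9.75870923e-03  9.48257496e+01]
```

View pics/s3.png

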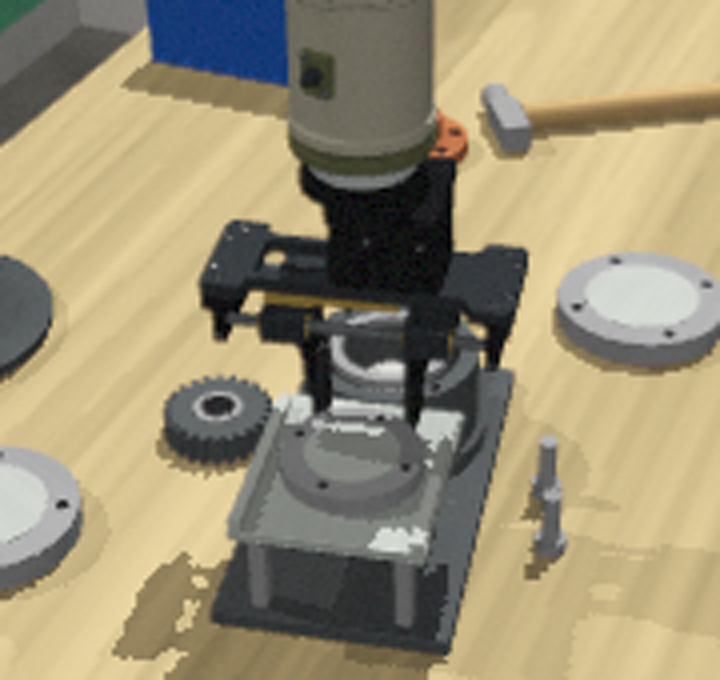

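The crop shows the cover at (352,465), lying flat on the rest with its centre at about y=128 mm and its top at 93.5 mm. I'll back off, rise, shut the fingers and go over the housing axis.

Request:
{"name": "jog_arm", "arguments": {"plan": [[0, 0, 0, -8, 0, -2, 0.15], [0, 0, 0, -20, 0, -6, 0.15], [0, 0, 0, -45, 0, -40, 0.15], [0, 0, 0, -75, 0, -60, -1], [0, 0, 0, -81, -1, -60, -1], [0, 0, 0, -81, -1, -60, -1], [0, 0, 0, -81, -1, -60, -1], [0, 0, 0, -81, -1, -60, -1], [0, 0, 0, -81, -1, -60, -1]]}}

```text
time: 8.25
ee_pos: [0.4985, 0.0153, 0.146]
eef_rot: [0.632, 0.775, -0.0, -0.0]
ft_force: [0.5, 0.3, -0.0]
width: 0.0098
grip_force: 0.0
```

```bash
python3 - <<'E'
from h import *
s=status.read_state();print("tcp",fixc(s["ee_pos"].reshape(1,1,3)).round(1),s["ft_force"].round(1),s["width"])
for n in ("scene","side"):
    c=grab(n);F=fixc(cloud(c));ok=c["z_map"]>0
    r=np.hypot(F[...,0],F[...,1]);t=ok&(r<30)&(F[...,2]<75)&(F[...,2]>50);g=c["image"].min(-1)
    if t.sum(): print(n,"cap",t.sum(),np.percentile(F[t],[5,50,95],axis=0).round(1).tolist())
    t=ok&(abs(F[...,0])<46)&(F[...,1]>65)&(F[...,1]<205)&(F[...,2]>89)&(F[...,2]<100)
    print("cover",np.percentile(F[t],[1,50,99],axis=0).round(1).tolist())
E
```

```text
tcp [[[ -0.3   0.7 146. ]]] [ 0.5  0.3 -0. ] 0.009816931920558648
scene cap 94 [[-13.2, -15.4, 52.3], [0.9, -0.6, 56.8], [16.1, 13.9, 60.9]]
cover [[-39.0, 95.1, 89.2], [14.1, 146.6, 92.8], [43.7, 171.4, 98.5]]
side cap 29 [[-9.9, -14.8, 54.9], [1.4, -6.9, 58.3], [14.0, 14.1, 60.6]]
cover [[-43.3, 86.0, 89.4], [-1.9, 132.1, 93.4], [40.1, 172.6, 96.5]]
```

The cap top is at about 57-60 mm and centred under the tool, and the cover has stayed put. I'll press the cap now.

Request:
{"name": "jog_arm", "arguments": {"plan": [[0, 0, 0, 0, 0, 30, -1], [0, 0, 0, 0, 0, 60, -1], [0, 0, 0, 0, 0, 78, -1], [0, 0, 0, 0, 0, 84, -1], [0, 0, 0, 0, 0, 87, -1], [0, 0, 0, 0, 0, 90, -1], [0, 0, 0, 0, 0, 93, -1], [0, 0, 0, 0, 0, 96, -1], [0, 0, 0, 0, 0, 98, -1], [0, 0, 0, 0, 0, 99, -1], [0, 0, 0, 0, 0, 100, -1], [0, 0, 0, 0, 0, 100, -1]]}}

```text
time: 9.55
ee_pos: [0.4996, 0.0146, 0.0487]
eef_rot: [0.632, 0.775, -0.0, 0.001]
ft_force: [-11.2, 1.1, 29.5]
width: 0.0003
grip_force: 15.0
```

The tool reads 29.5 N at z = 48.7 mm, so the cap is against its stop. I'll retract and verify.

Request:
{"name": "jog_arm", "arguments": {"plan": [[0, 0, 0, 0, 0, -20, -1], [0, 0, 0, 0, 0, -60, -1], [0, 0, 0, 0, 0, -110, -1], [0, 0, 0, -50, 0, -140, -1], [0, 0, 0, -100, 0, -150, -1], [0, 0, 0, -120, 0, -150, -1], [0, 0, 0, -120, 0, -150, -1], [0, 0, 0, -120, 0, -150, -1]]}}

```text
time: 10.35
ee_pos: [0.523, -0.1035, 0.1963]
eef_rot: [0.633, 0.774, 0.0, -0.0]
ft_force: [0.8, 0.1, 0.9]
width: 0.0006
grip_force: 0.0
```

```bash
python3 - <<'E'
from h import *
s=status.read_state();print(s["ee_pos"],s["ft_force"].round(1))
for n in ("scene","side","wrist"):
    c=grab(n);F=fixc(cloud(c));ok=c["z_map"]>0
    if n=="side": save(c,"s4",(190,130,370,300),4)
    r=np.hypot(F[...,0],F[...,1]);t=ok&(r<12)&(F[...,2]<90)
    if t.sum(): print(n,"cap",t.sum(),np.percentile(F[t],[5,50,95],axis=0).round(1).tolist())
    t=ok&(abs(F[...,0])<46)&(F[...,1]>65)&(F[...,1]<205)&(F[...,2]>89)&(F[...,2]<100)
    if t.sum(): print("cover",np.percentile(F[t],[1,50,99],axis=0).round(1).tolist())
E
```

```text
[ 0.52295526 -0.10347894  0.19625128] [0.8 0.1 0.9]
scene cap 40 [[-10.2, -8.6, 43.9], [-1.2, 0.5, 47.5], [9.3, 9.8, 50.6]]
cover [[-43.9, 85.8, 89.1], [1.6, 127.6, 92.7], [42.8, 169.0, 98.9]]
side cap 5 [[-4.4, 4.5, 50.2], [2.5, 5.6, 50.8], [7.6, 6.0, 50.9]]
cover [[-42.7, 86.3, 89.4], [-1.9, 132.5, 93.5], [40.1, 172.4, 96.5]]
wrist cap 582 [[-9.3, -9.7, 48.7], [-0.1, 0.3, 49.9], [9.9, 9.6, 51.2]]
```

View pics/s4.png

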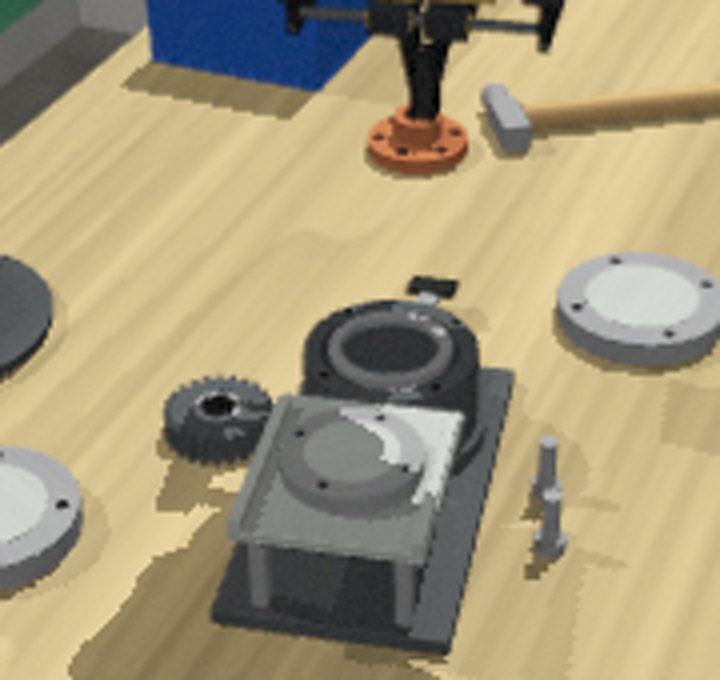

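The crop shows the cover at (352,465), flat on the rest, and the gear and bolts where they were. The cap reads about 48.5 mm once the wrist camera's +1.3 mm bias on the rim is taken off, so it is home. The arm is clear, so I'm handing in.

```bash
python3 -c "
from bench import order; print(order.close_job())"
```

```text
the job is handed in; nothing more can be done
None
```

I handed the job in at about 10.5 s of robot time. By my measurements the cover is flat on the rest, about 2 mm from its middle, the dust cap is pressed home, and nothing around the fixture looked disturbed. The hand-in returned no verdict.

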